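Sort stray pralines back into the display trays

ROBOT

A 6-joint arm with a two-finger parallel gripper is mounted at the origin on a cart in front of the work surface, level with it; the furniture and walls round the work are solid. World frame = base frame: x ahead of the robot, y to its left, z up, the work surface at z = 0. Lengths are in m, angles in rad, forces in N, time in s.
With the tool pointing down it reaches from about 0.375 to 0.9 m from the base axis. Payload 3.1 kg.
Tool frame: the origin (TCP) lies between the finger pads; the fingertips stand 8 mm ahead of it and the grasp point (between the pads) lies 11 mm behind it; z points along the fingers, y is the line along which they close (so a half turn about z gives the same grasp; the last joint's range is limited). The gripper opens to 85 mm and grips with 20 to 120 N. Pads are 22 mm wide; open, the fingers measure 114 mm over their backs; the gripper's body (76 mm by 85 mm) begins 54 mm behind the grasp point. The pads swing forward as they close: fully open they stand 13 mm farther back than shut.
Start: joints at [-1.5, 0.527, 1.433, -0, 1.181, -0.178], TCP at [0.154, -0.606, 0.239] pointing down, gripper open.
Joint ranges: [-3.08, 3.08], [-0.75, 2.2], [0.22, 2.44], [-1.43, 4.57], [0, 2.65], [-2.85, 2.85]. Speed limits (rad/s): [2.79, 2.79, 3.14, 3.14, 3.14, 3.14].

INTERFACE

Orientations are given as a unit quaternion [x, y, z, w].
In Python, from station import readout, cams, sign_off gives the robot as it stands.
- The arm moves only by the tool send_rows, never from a script. Its argument "commands" is text: rows parted by semicolons, each of 5 numbers parted by spaces: the finger opening in mm, from 0 to 85.4, then the shift along the tool's x, y, z each as a share of 0.02 m, from -1 to 1, then the turn about the tool's z as a share of 4 degrees, from -1 to 1. In form: grip dx dy dz spin; .... A call has 1 to 20 rows; each row shifts and turns the commanded pose from where the row before left it, along the tool's axes as they then stand; what a row does not reach is not made up. A row lasts 1/12 s, in which the tool goes at most 41.7 mm and 7.16 degrees, less where a joint would pass 70% of its speed; a pose out of reach is approached as far as the arm can. A call with a number of a shift or a turn outside -1 to 1 is refused whole. A call with a gripper value outside its range is refused whole. The fingers move at their own pace and stop on an object; "grip_force" is the grip in N (left out, the last holds). Time passes only in rows, so rows that do not move let the fingers close. It gives the time, the measured TCP pose, the force, the opening and the grip force at its end, in the units of the state.
- readout.sense(): the state, without advancing time (a new reading comes with each control period).
- cams.snapshot(name): name is "scene" or "top"; returns a dict with "pixels" (480x640x3 uint8, red, green, blue), "intrinsics" (3x3 intrinsics, pixels), "eye" and "rotation" of the camera in the world. Camera axes: x right, y down, z forward; pixel columns grow to the right and rows downward; lengths in m; the calibration is good to about 2 mm. A picture is of the moment at which its call begins. There is no depth.
- sign_off(): hands the job in; it is judged then, once.
The state is a dict: "t": time; "q": joint angles; "qd": joint speeds; "tau": joint torques, N m; "tcp_pos": TCP position; "tool_rot": TCP orientation; "force": force on the tool from outside, world axes, zero at the start; "ft_torque": the same for the moment, N m; "finger_gap": opening from 0.0 (shut) to 1.0 (fully open); "gripper_force": force on a finger pad.
Only numpy, scipy, OpenCV 4.12 (cv2) and the standard library are available. Lean on these libraries where they do the work, as an engineer would, in place of code of your own. Each camera call takes 0.05 s, during which the arm holds its last target. There are 200 camera calls.

TASK

Five stray pralines stand mixed up on the steel work tray. Put each one back into an empty compartment of the white display tray that holds its own kind (same colour and shape), one to a compartment, so that every display row is complete. Set each down upright and flat on the compartment floor near the middle of the compartment, without dropping it.

Things in the scene. Friction and masses are not known exactly. Their poses are not given: they have to be found in the camera images.
- stray_blue (a point): loose praline, blue: cube with rounded edges, 22 x 22 x 16 mm high, about 12 g. Point: its centre, half-way up; z is up, x and y square to its sides. Starts upright on a low steel tray (190 x 210 mm, floor 2 mm above the worktop, rim 10 mm), other strays 50 mm or more off, centre to centre.
- stray_dark (a point): loose praline, very dark brown: round dome, flat below, 24 mm across, 17 mm high, steep-sided below, about 12 g. Point: its centre, half-way up; z is up. Starts upright on a low steel tray (190 x 210 mm, floor 2 mm above the worktop, rim 10 mm), other strays 50 mm or more off, centre to centre.
- stray_ivory_1 (a point): loose praline, ivory (pale yellow): cube with rounded edges, 22 x 22 x 16 mm high, about 12 g (one of two alike). Point: its centre, half-way up; z is up, x and y square to its sides. Starts upright on a low steel tray (190 x 210 mm, floor 2 mm above the worktop, rim 10 mm), other strays 50 mm or more off, centre to centre.
- stray_ivory_2 (a point): loose praline, ivory (pale yellow): cube with rounded edges, 22 x 22 x 16 mm high, about 12 g (one of two alike). Point: its centre, half-way up; z is up, x and y square to its sides. Starts upright on a low steel tray (190 x 210 mm, floor 2 mm above the worktop, rim 10 mm), other strays 50 mm or more off, centre to centre.
- stray_milk (a point): loose praline, milk-chocolate (mid) brown: round dome, flat below, 24 mm across, 17 mm high, steep-sided below, about 12 g. Point: its centre, half-way up; z is up. Starts upright on a low steel tray (190 x 210 mm, floor 2 mm above the worktop, rim 10 mm), other strays 50 mm or more off, centre to centre.
- gap_blue (a point): the one empty compartment of the fixed white tray (182 x 54 mm, a row of four) whose other three hold blue cubes. Point: middle of its floor, 4 mm above the worktop; x along the row (fore and aft), y across, z up. 42 x 48 mm inside (x, y); ribs 3 mm, tray rim 4 mm above the floor; 44 mm from one to the next along x. Across y the next tray's pralines are 60 mm off or more.
- gap_dark (a point): the one empty compartment of the fixed white tray (182 x 54 mm, a row of four) whose other three hold very dark brown domes. Point: middle of its floor, 4 mm above the worktop; x along the row (fore and aft), y across, z up. 42 x 48 mm inside (x, y); ribs 3 mm, tray rim 4 mm above the floor; 44 mm from one to the next along x. Across y the next tray's pralines are 60 mm off or more.
- gap_ivory_1 (a point): one of two empty compartments, side by side, of the fixed white tray (182 x 54 mm, a row of four) whose other two hold ivory cubes. Point: middle of its floor, 4 mm above the worktop; x along the row (fore and aft), y across, z up. 42 x 48 mm inside (x, y); ribs 3 mm, tray rim 4 mm above the floor; 44 mm from one to the next along x. Across y the next tray's pralines are 60 mm off or more.
- gap_ivory_2 (a point): one of two empty compartments, side by side, of the fixed white tray (182 x 54 mm, a row of four) whose other two hold ivory cubes. Point: middle of its floor, 4 mm above the worktop; x along the row (fore and aft), y across, z up. 42 x 48 mm inside (x, y); ribs 3 mm, tray rim 4 mm above the floor; 44 mm from one to the next along x. Across y the next tray's pralines are 60 mm off or more.
- gap_milk (a point): the one empty compartment of the fixed white tray (182 x 54 mm, a row of four) whose other three hold milk-chocolate brown domes. Point: middle of its floor, 4 mm above the worktop; x along the row (fore and aft), y across, z up. 42 x 48 mm inside (x, y); ribs 3 mm, tray rim 4 mm above the floor; 44 mm from one to the next along x. Across y the next tray's pralines are 60 mm off or more.

How it is judged:
By the outcome, as a careful person would: the job done as asked, in the order asked, and still so for the second after the job is handed in, with the robot touching nothing.
It also fails if it takes over 106 s, if anything falls off the work surface, if the arm or the gripper's body presses on something with over 40 N, if the wrist force passes 120 N, or if a joint passes its speed limit or range.

## Working session

There is one attempt and no reset: what is moved stays moved. The work goes in short steps, Python scripts to look and compute and a tool call to move; the robot and the scene stay as the last step left them, time stands still between calls to the robot, and variables do not carry over. Pictures are saved under pics/ and viewed, at most 14 in all, crops included, and the job is handed in when it is done.

Besides the shell and the picture viewer there is one more tool, called as name(argument=value, ...), one argument or row to a line, values as JSON. send_rows: Moves the arm, as the interface text tells. Its arguments: {"type":"object","properties":{"commands":{"type":"string"},"grip_force":{"type":"number"}},"required":["commands"]}

```bash
mkdir -p pics; ls; python3 - <<'E'
from station import readout, cams
import cv2
s=readout.sense(); print({k:s[k] for k in('t','tcp_pos','tool_rot','finger_gap','force')})
for n in('scene','top'):
    d=cams.snapshot(n); cv2.imwrite(f'pics/{n}0.png',d['pixels'][:,:,::-1]); print(n,d['intrinsics'],d['eye'],d['rotation'])
E
```

```text
pics
{'t': 0.0, 'tcp_pos': array([ 0.15385831, -0.6050404 ,  0.23834662]), 'tool_rot': array([ 9.92273308e-01,  1.24066619e-01,  4.35678610e-05, -1.07445335e-03]), 'finger_gap': 1.0009404200498686, 'force': array([-0.3322968 ,  0.08216467,  0.19891487])}
scene [[478.45036121   0.         324.25568571]
 [  0.         478.45036121 235.3138086 ]
 [  0.           0.           1.        ]] [-0.02273408 -0.45719247  0.44593546] [ 0.79872009 -0.29482497  0.18345166 -0.49139591]
top [[583.75041324   0.         318.78426547]
 [  0.         583.75041324 247.32904352]
 [  0.           0.           1.        ]] [0.44042916 0.09216361 1.16687756] [ 0.71596008 -0.6978242   0.00881043 -0.01910298]
```

View pics/top0.png

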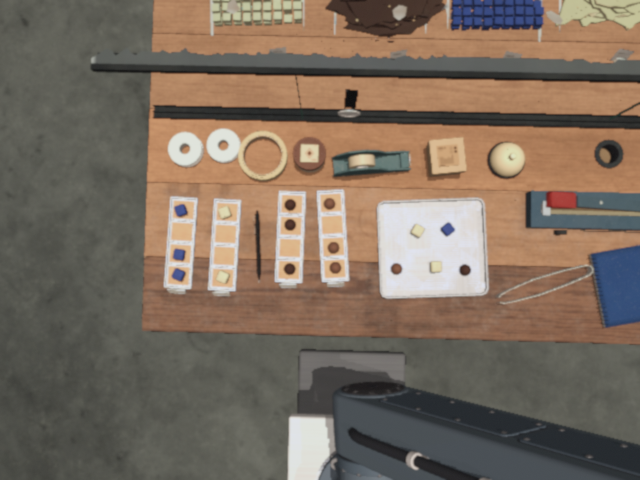

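View pics/scene0.png

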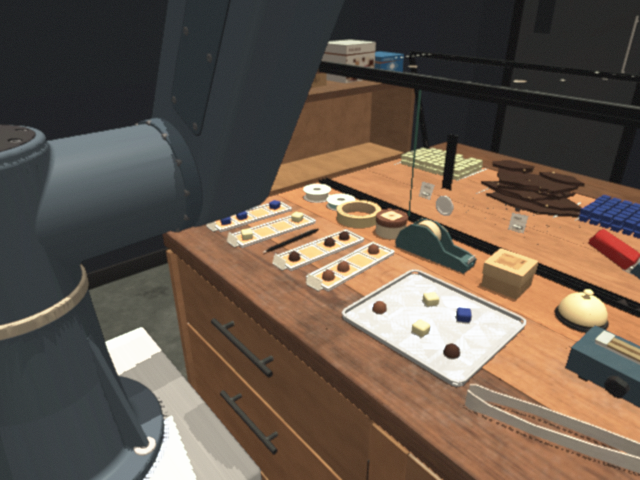

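The top view shows blue (181,232), ivory (224,233 and 224,255), dark (289,249) and milk (331,225) gaps. The strays are at about (417,230), (447,230), (396,268), (436,267) and (465,270).

```bash
cat > h.py <<'E'
import numpy as np, cv2
from scipy.spatial.transform import Rotation as R
from station import readout, cams
def ray(d,uv,z):
    K=d['intrinsics']; v=R.from_quat(d['rotation']).apply(np.linalg.solve(K,[uv[0],uv[1],1.]))
    return d['eye']+v*(z-d['eye'][2])/v[2]
def blobs(mask,lo,hi):
    n,l,s,c=cv2.connectedComponentsWithStats(mask.astype(np.uint8),connectivity=4)
    return [(c[i],s[i,4],s[i,:4],l==i) for i in range(1,n) if lo<=s[i,4]<=hi]
E
python3 - <<'E'
from h import *
d=cams.snapshot('top'); im=d['pixels']
c=im[180:305,155:500]; cv2.imwrite('pics/crop.png',cv2.resize(c,None,fx=2.3,fy=2.3,interpolation=cv2.INTER_NEAREST)[:,:,::-1])
for u,v in [(181,232),(181,255),(224,233),(224,213),(289,249),(289,225),(331,225),(331,247),(396,268),(465,270),(417,230),(447,230),(430,250),(260,220),(173,222),(193,222)]: print(u,v,im[v,u],cv2.cvtColor(im[v:v+1,u:u+1],cv2.COLOR_RGB2HSV)[0,0], ray(d,(u,v),.01).round(3))
E
```

```text
181 232 [220 180 138] [ 15  95 220] [0.509 0.385 0.01 ]
181 255 [ 73  85 142] [115 124 142] [0.464 0.383 0.01 ]
224 233 [220 182 139] [ 16  94 220] [0.51  0.299 0.01 ]
224 213 [222 215 177] [ 25  52 222] [0.55 0.3  0.01]
289 249 [219 180 138] [ 16  94 219] [0.481 0.169 0.01 ]
289 225 [83 57 48] [  8 108  83] [0.529 0.17  0.01 ]
331 225 [220 181 138] [ 16  95 220] [0.531 0.086 0.01 ]
331 247 [129  88  68] [ 10 121 129] [0.487 0.085 0.01 ]
396 268 [138  95  73] [ 10 120 138] [ 0.449 -0.044  0.01 ]
465 270 [83 56 47] [  7 111  83] [ 0.448 -0.18   0.01 ]
417 230 [222 217 179] [ 27  49 222] [ 0.525 -0.084  0.01 ]
447 230 [ 76  88 144] [115 120 144] [ 0.527 -0.143  0.01 ]
430 250 [223 224 229] [115   7 229] [ 0.486 -0.11   0.01 ]
260 220 [156 116  88] [ 12 111 156] [0.537 0.228 0.01 ]
173 222 [221 204 188] [ 15  38 221] [0.529 0.402 0.01 ]
193 222 [205 204 204] [  0   1 205] [0.53  0.362 0.01 ]
```

View pics/crop.png

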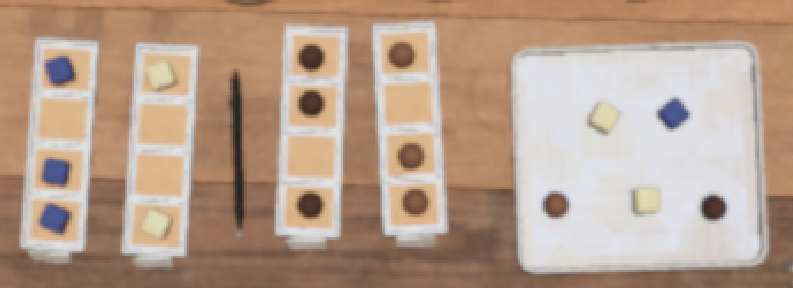

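The crop shows the four trays, each tilted by a couple of degrees, and the cubes turned to various yaws. Next I measure the positions.

```bash
cat > meas.py <<'E'
from h import *
def measure(d,S=6):
    x0,y0,x1,y1=155,180,500,305
    big=cv2.resize(d['pixels'][y0:y1,x0:x1],None,fx=S,fy=S,interpolation=cv2.INTER_CUBIC)
    h,s,v=[a.astype(int) for a in cv2.split(cv2.cvtColor(big,cv2.COLOR_RGB2HSV))]
    px=lambda c:(c[0]+.5)/S-.5+np.array([x0,0])[0] 
    P=lambda c:((c[0]+.5)/S-.5+x0,(c[1]+.5)/S-.5+y0)
    xs=np.arange(big.shape[1])[None]/S+x0
    tray=(xs>375); out=[]
    M={'blue':(h>100)&(h<130)&(s>70),'ivory':(h>20)&(h<36)&(s>28)&(v>150),'dark':(v<108)&(h<20)&(s>60)&tray,'milk':(v>=0)&(v<175)&(h<20)&(s>60)&tray}
    for k,m in M.items():
        m=cv2.morphologyEx((m).astype(np.uint8),cv2.MORPH_OPEN,np.ones((9,9)))
        for c,a,bb,lab in blobs(m,1500,8000):
            p=ray(d,P(c),.010)
            cnt=cv2.findContours(lab.astype(np.uint8),0,2)[0][0]
            q=cv2.boxPoints(cv2.minAreaRect(cnt)); w=np.array([ray(d,P(z),.012)[:2] for z in q])
            e=w[1]-w[0]; out.append((k,p[:2].round(4),int(a),'yaw%.1f'%(np.degrees(np.arctan2(e[1],e[0]))%90),np.linalg.norm(e).round(4),np.linalg.norm(w[2]-w[1]).round(4)))
    m=((h>11)&(h<19)&(s>70)&(s<112)&(v>205)).astype(np.uint8); 
    for c,a,bb,lab in blobs(m,6000,30000):
        cnt=cv2.findContours(lab.astype(np.uint8),0,2)[0][0]; r=cv2.minAreaRect(cnt)
        w=np.array([ray(d,P(z),.004)[:2] for z in cv2.boxPoints(r)]);l=[np.linalg.norm(w[1]-w[0]),np.linalg.norm(w[2]-w[1])]
        out.append(('floor',ray(d,P(r[0]),.004)[:2].round(4),int(a),np.round(l,3),'fill%.2f'%(a/(r[1][0]*r[1][1]))))
    return out
if __name__=='__main__':
    for o in measure(cams.snapshot('top')): print(*o)
E
python3 meas.py
```

```text
blue [0.5536 0.3876] 3136 yaw20.9 0.0191 0.0197
blue [ 0.529  -0.1439] 3192 yaw40.1 0.0199 0.0188
blue [0.4652 0.3879] 3080 yaw83.0 0.0185 0.0193
blue [0.4251 0.3877] 3165 yaw68.7 0.0186 0.02
ivory [0.5517 0.3   ] 3581 yaw20.6 0.0207 0.0207
ivory [ 0.5247 -0.0846] 4037 yaw62.2 0.022 0.0218
ivory [ 0.4544 -0.1223] 4073 yaw1.5 0.0216 0.0214
ivory [0.4232 0.2996] 3598 yaw69.1 0.0207 0.0211
dark [ 0.4491 -0.1794] 2197 yaw1.5 0.0164 0.0167
milk [ 0.6091 -0.0734] 2669 yaw1.4 0.0657 0.006
milk [ 0.6072 -0.1806] 7735 yaw89.4 0.0112 0.1357
milk [ 0.448  -0.0442] 2512 yaw1.5 0.0177 0.0184
milk [ 0.4491 -0.1794] 2197 yaw1.5 0.0164 0.0167
floor [0.5719 0.1668] 6180 [0.034 0.038] fill0.54
floor [0.5329 0.085 ] 11047 [0.039 0.033] fill0.98
floor [0.5284 0.1674] 6080 [0.033 0.038] fill0.54
floor [0.5113 0.3854] 11031 [0.033 0.039] fill0.97
floor [0.5092 0.2977] 11042 [0.033 0.039] fill0.98
floor [0.4886 0.0815] 6078 [0.039 0.033] fill0.52
floor [0.4844 0.1681] 11075 [0.033 0.038] fill0.98
floor [0.4651 0.2991] 11109 [0.033 0.039] fill0.98
floor [0.4452 0.0778] 6039 [0.038 0.032] fill0.53
floor [0.44   0.1689] 6078 [0.033 0.038] fill0.53
```

The floors come out 44 mm apart and the cubes about 20–22 mm wide, as they should. Strays: blue (.529,-.144) yaw 40°, ivory (.525,-.085) yaw 62° and (.454,-.122) yaw 1.5°, dark (.449,-.179), milk (.448,-.044). Gaps: blue (.511,.385), ivory (.509,.298) and (.465,.299), dark (.484,.168), milk (.533,.085).

The first move goes over the blue stray.

```bash
cat > to.py <<'E'
import sys; from h import *
# to.py x y z yaw : shares (of 20 mm, 4 deg) in the present tool frame / in the frame after the spin
x,y,z,yaw=map(float,sys.argv[1:]); s=readout.sense(); r=R.from_quat(s['tool_rot']); d=np.array([x,y,z])-s['tcp_pos']
ax=r.as_matrix()[:,0]; y0=np.degrees(np.arctan2(ax[1],ax[0])); sp=-((yaw-y0+180)%360-180)
r2=r*R.from_euler('z',sp,degrees=True)
print('t',s['t'],'tcp',s['tcp_pos'].round(4),'yaw',y0.round(2),'gap',round(s['finger_gap']*85.4,1),'F',s['force'].round(1),'q6',s['q'][5].round(2))
print('now frame',(r.inv().apply(d)/.02).round(2),'spin',round(sp/4,2),'after-spin frame',(r2.inv().apply(d)/.02).round(2))
E
python3 to.py .529 -.144 .08 40
```

```text
t 0.2 tcp [ 0.1539 -0.6053  0.2387] yaw 14.25 gap 85.3 F [0.8 0.8 0.5] q6 -0.18
now frame [ 23.85 -17.73   7.96] spin -6.44 after-spin frame [29.19 -5.61  7.96]
```

send_rows(
  commands="40 1 -.74 .1 0;40 1 -.74 .1 0;40 1 -.74 .1 0;40 1 -.74 .1 0;40 1 -.74 .1 0;40 1 -.74 .1 0;40 1 -.74 .1 0;40 1 -.74 .1 0;40 1 -.74 .1 0;40 1 -.74 .1 0;40 1 -.74 .1 0;40 1 -.74 .1 0;40 1 -.74 .1 0;40 1 -.74 .1 0;40 1 -.74 .1 0;40 1 -.74 .1 0;40 1 -.74 .1 0;40 1 -.74 .1 0;40 1 -.74 .1 0;40 1 -.74 .1 0",
  grip_force=25,
)

```text
t: 1.87
tcp_pos: [0.4694, -0.2193, 0.1992]
tool_rot: [0.992, 0.124, -0.0, -0.0]
force: [0.3, -0.4, -0.3]
finger_gap: 0.467
gripper_force: 0.0
```

send_rows(
  commands="40 1 -.74 .5 0;40 1 -.74 .5 0;40 1 -.74 .5 0;40 .8 -.7 .5 0;40 0 0 .6 -1;40 0 0 .6 -1;40 0 0 .6 -1;40 0 0 .6 -1;40 0 0 .6 -1;40 0 0 .6 -1;40 0 0 0 -.44;40 0 0 0 0;40 0 0 0 0",
)

```text
t: 2.95
tcp_pos: [0.5281, -0.1451, 0.0872]
tool_rot: [0.94, 0.342, -0.0, -0.0]
force: [0.8, 0.5, -0.0]
finger_gap: 0.468
gripper_force: 0.0
```

```bash
python3 to.py .529 -.144 .0145 40
```

```text
t 2.95 tcp [ 0.5281 -0.1451  0.0872] yaw 39.96 gap 40.0 F [ 0.8  0.5 -0. ] q6 0.4
now frame [ 0.07 -0.01  3.63] spin -0.01 after-spin frame [ 0.07 -0.01  3.63]
```

send_rows(
  commands="40 .07 0 .6 0;40 0 0 .6 0;40 0 0 .6 0;40 0 0 .6 0;40 0 0 .6 0;40 0 0 .4 0;40 0 0 .23 0;40 0 0 0 0;40 0 0 0 0;15 0 0 0 0;15 0 0 0 0;15 0 0 0 0;15 0 0 0 0;15 0 0 0 0;15 0 0 0 0",
  grip_force=25,
)

```text
t: 4.2
tcp_pos: [0.5295, -0.1443, 0.0153]
tool_rot: [0.94, 0.342, 0.0, 0.0]
force: [-0.0, -0.4, 4.2]
finger_gap: 0.249
gripper_force: 27.5
```

```bash
python3 to.py .529 -.144 .08 0; python3 - <<'E'
from h import *
d=cams.snapshot('scene'); c=d['pixels'][230:390,340:540]; cv2.imwrite('pics/g1.png',cv2.resize(c,None,fx=3.7,fy=3.7,interpolation=cv2.INTER_CUBIC)[:,:,::-1])
E
```

```text
t 4.2 tcp [ 0.5295 -0.1443  0.0153] yaw 40.01 gap 21.3 F [-0.  -0.4  4.2] q6 0.4
now frame [-0.01 -0.03 -3.23] spin 10.0 after-spin frame [-0.02 -0.02 -3.23]
```

View pics/g1.png

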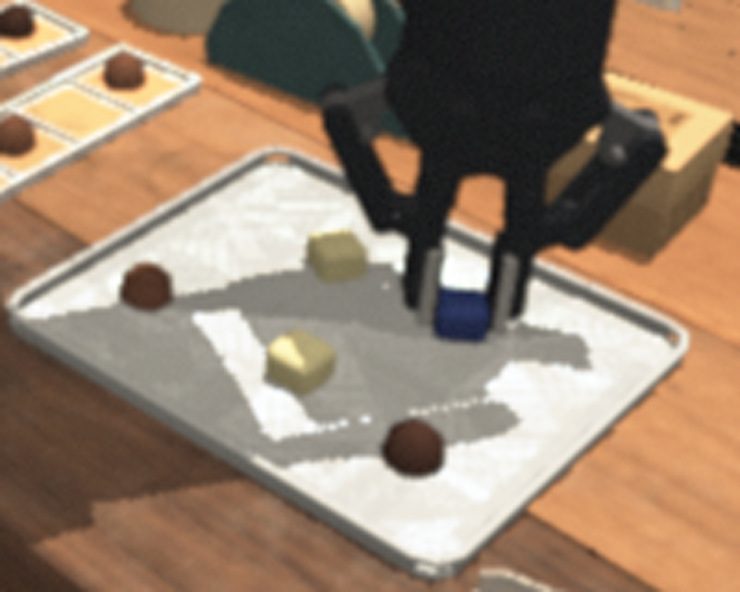

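The cube is held at 21.3 mm. The fingertips show at about 5–6 mm above the tray floor (crop row 320, cube bottom at row 338), so they will clear the 4 mm tray rim.

send_rows(
  commands="15 0 0 -.4 0;15 0 0 -.4 1;15 0 0 -.4 1;15 0 0 -.4 1;15 0 0 -.4 1;15 0 0 -.4 1;15 0 0 -.4 1;15 0 0 -.4 1;15 0 0 0 1;15 0 0 0 1;15 0 0 0 1;15 0 -.5 0 0;15 0 -1 0 0;15 0 -1 0 0;15 0 -1 0 0;15 0 -1 0 0;15 0 -1 0 0;15 0 -1 0 0;15 0 -1 0 0;15 0 -1 0 0",
)

```text
t: 5.92
tcp_pos: [0.5283, 0.0276, 0.0787]
tool_rot: [1.0, 0.001, -0.001, -0.0]
force: [0.6, 0.7, -0.4]
finger_gap: 0.25
gripper_force: 26.9
```

send_rows(
  commands="15 -.05 -1 0 0;15 -.05 -1 0 0;15 -.05 -1 0 0;15 -.05 -1 0 0;15 -.05 -1 0 0;15 -.05 -1 0 0;15 -.05 -1 0 0;15 -.05 -1 0 0;15 -.05 -1 0 0;15 -.05 -1 0 0;15 -.05 -1 0 0;15 -.05 -1 0 0;15 -.05 -1 0 0;15 -.05 -1 0 0;15 -.05 -1 0 0;15 -.05 -1 0 0;15 -.05 -1 0 0;15 0 -.9 0 0;15 0 0 0 0;15 0 0 0 0",
)

```text
t: 7.58
tcp_pos: [0.5107, 0.3848, 0.0785]
tool_rot: [1.0, 0.002, -0.0, 0.0]
force: [-0.3, -0.5, 0.1]
finger_gap: 0.249
gripper_force: 26.9
```

```bash
python3 to.py .511 .385 .0168 -1.5
```

```text
t 7.5833 tcp [0.5107 0.3848 0.0785] yaw 0.22 gap 21.3 F [-0.3 -0.5  0.1] q6 2.04
now frame [ 0.02 -0.01  3.08] spin 0.43 after-spin frame [ 0.02 -0.01  3.08]
```

send_rows(
  commands="15 0 0 .6 0;15 0 0 .6 0;15 0 0 .6 0;15 0 0 .5 0;15 0 0 .3 0;15 0 0 .2 0;15 0 0 .1 0;15 0 0 .1 0;15 0 0 .05 0;15 0 0 0 0;15 0 0 0 0",
)

```text
t: 8.5
tcp_pos: [0.5122, 0.3841, 0.0181]
tool_rot: [1.0, 0.0, 0.0, -0.0]
force: [-0.8, 0.1, -0.0]
finger_gap: 0.247
gripper_force: 26.9
```

send_rows(
  commands="15 0 0 .03 0;15 0 0 .02 0;15 0 0 0 0",
)

```text
t: 8.75
tcp_pos: [0.5122, 0.3841, 0.0174]
tool_rot: [1.0, 0.0, 0.0, -0.0]
force: [-0.6, -0.7, 3.2]
finger_gap: 0.249
gripper_force: 27.3
```

Contact is confirmed at z .0174. Release, lift, and go to the first ivory.

send_rows(
  commands="26 0 0 0 0;32 0 0 0 0;36 0 0 0 0;36 0 0 -.3 0;36 0 0 -.6 0;36 0 0 -.8 0;36 0 0 -.8 0;36 0 0 -.6 0;36 .03 1 0 0;36 .03 1 0 0;36 .03 1 0 0;36 .03 1 0 0;36 .03 1 0 0;36 .03 1 0 0;36 .03 1 0 0;36 .03 1 0 0;36 .03 1 0 0;36 .03 1 0 0;36 .03 1 0 0;36 .03 1 0 0",
)

```text
t: 10.42
tcp_pos: [0.5196, 0.143, 0.0797]
tool_rot: [1.0, 0.0, 0.001, -0.0]
force: [0.1, -0.3, 0.0]
finger_gap: 0.423
gripper_force: 0.0
```

send_rows(
  commands="40 .03 1 0 0;40 .03 1 0 0;40 .03 1 0 0;40 .03 1 0 0;40 .03 1 0 0;40 .03 1 0 0;40 .03 1 0 0;40 .03 1 0 0;40 .03 1 0 0;40 .03 1 0 0;40 .03 1 0 0;40 0 .45 0 0;40 0 0 0 1;40 0 0 0 1;40 0 0 0 1;40 0 0 0 1;40 0 0 0 1;40 0 0 0 1;40 0 0 0 1;40 0 0 0 0",
)

```text
t: 12.08
tcp_pos: [0.526, -0.0847, 0.0793]
tool_rot: [0.97, -0.242, 0.0, -0.0]
force: [-0.4, -0.7, -1.4]
finger_gap: 0.47
gripper_force: 0.0
```

```bash
python3 to.py .525 -.085 .0145 -28; python3 - <<'E'
from meas import *
d=cams.snapshot('top'); cv2.imwrite('pics/t1.png',cv2.resize(d['pixels'][180:305,155:500],None,fx=2.3,fy=2.3)[:,:,::-1])
for o in measure(d):
    if o[0]in('blue','floor'): print(*o)
E
```

```text
t 12.0833 tcp [ 0.526  -0.0847  0.0793] yaw -28.03 gap 40.1 F [-0.4 -0.7 -1.4] q6 1.69
now frame [-0.04  0.04  3.24] spin -0.01 after-spin frame [-0.04  0.04  3.24]
blue [0.5536 0.3876] 3073 yaw20.9 0.0188 0.0195
blue [0.5116 0.3857] 3036 yaw1.4 0.0186 0.0186
blue [0.4652 0.3879] 2980 yaw84.4 0.0183 0.019
blue [0.4251 0.3876] 3089 yaw68.7 0.0184 0.0197
floor [0.6167 0.1373] 7461 [0.01  0.142] fill0.60
floor [ 0.6208 -0.2064] 9613 [0.082 0.017] fill0.75
floor [0.535  0.4263] 27800 [0.145 0.028] fill0.76
floor [0.562  0.3369] 17874 [0.093 0.035] fill0.61
floor [ 0.5943 -0.0159] 20780 [0.027 0.126] fill0.67
floor [0.5766 0.0885] 6525 [0.038 0.032] fill0.61
floor [0.5718 0.1668] 6510 [0.033 0.038] fill0.59
floor [0.5335 0.085 ] 7728 [0.038 0.031] fill0.72
floor [0.5285 0.1674] 6390 [0.032 0.038] fill0.60
floor [0.5089 0.2974] 10680 [0.032 0.038] fill0.97
floor [0.4875 0.3428] 11158 [0.049 0.03 ] fill0.84
floor [0.484  0.1671] 10578 [0.033 0.04 ] fill0.90
floor [0.4651 0.299 ] 10975 [0.033 0.038] fill0.98
floor [0.4209 0.3003] 6438 [0.033 0.038] fill0.57
```

View pics/t1.png

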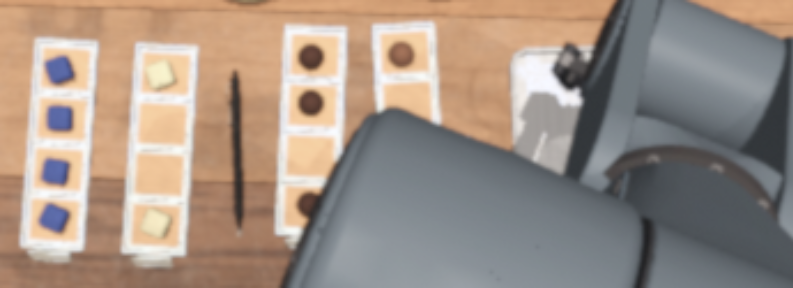

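The picture shows the blue cube centred in its compartment (crop 60,118), so that row is full. Next I grasp the first ivory.

send_rows(
  commands="40 -.04 .04 .6 0;40 0 0 .6 0;40 0 0 .6 0;40 0 0 .6 0;40 0 0 .5 0;40 0 0 .34 0;40 0 0 0 0;40 0 0 0 0;15 0 0 0 0;15 0 0 0 0;15 0 0 0 0;15 0 0 0 0;15 0 0 0 0;15 0 0 0 0",
  grip_force=25,
)

```text
t: 13.3
tcp_pos: [0.5253, -0.0856, 0.0146]
tool_rot: [0.97, -0.242, 0.001, 0.0]
force: [0.1, -0.1, 6.1]
finger_gap: 0.249
gripper_force: 27.6
```

send_rows(
  commands="15 0 0 -.4 0;15 0 0 -.4 -1;15 0 0 -.4 -1;15 0 0 -.4 -1;15 0 0 -.4 -1;15 0 0 -.4 -1;15 0 0 -.4 -1;15 0 0 -.4 -1;15 0 -.5 0 0;15 0 -1 0 0;15 0 -1 0 0;15 0 -1 0 0;15 -.1 -1 0 0;15 -.1 -1 0 0;15 -.1 -1 0 0;15 -.1 -1 0 0;15 -.1 -1 0 0;15 -.1 -1 0 0;15 -.1 -1 0 0;15 -.1 -1 0 0",
)

```text
t: 14.97
tcp_pos: [0.5076, 0.1461, 0.0776]
tool_rot: [1.0, -0.001, -0.001, -0.0]
force: [0.5, -0.1, -0.1]
finger_gap: 0.249
gripper_force: 26.9
```

send_rows(
  commands="15 0 -1 0 0;15 0 -1 0 0;15 0 -1 0 0;15 0 -1 0 0;15 0 -1 0 0;15 0 -1 0 0;15 0 -1 0 0;15 0 -.65 0 0;15 0 0 0 0;15 0 0 0 0",
)

```text
t: 15.8
tcp_pos: [0.5079, 0.2979, 0.0776]
tool_rot: [1.0, 0.001, -0.0, 0.0]
force: [-1.0, -0.4, -0.9]
finger_gap: 0.251
gripper_force: 26.9
```

```bash
python3 to.py .509 .298 .0175 -1
```

```text
t 15.8 tcp [0.5079 0.2979 0.0776] yaw 0.08 gap 21.4 F [-1.  -0.4 -0.9] q6 1.91
now frame [ 0.06 -0.01  3.  ] spin 0.27 after-spin frame [ 0.06 -0.01  3.  ]
```

send_rows(
  commands="15 .06 0 .6 0;15 0 0 .6 0;15 0 0 .6 0;15 0 0 .5 0;15 0 0 .3 0;15 0 0 .2 0;15 0 0 .1 0;15 0 0 .06 0;15 0 0 .03 0;15 0 0 .03 0;15 0 0 0 0",
)

```text
t: 16.72
tcp_pos: [0.5101, 0.2977, 0.0179]
tool_rot: [1.0, 0.0, 0.0, -0.0]
force: [0.2, -0.1, 0.3]
finger_gap: 0.25
gripper_force: 26.9
```

send_rows(
  commands="15 0 0 .03 0;15 0 0 .03 0;15 0 0 0 0",
)

```text
t: 16.97
tcp_pos: [0.5101, 0.2977, 0.0166]
tool_rot: [1.0, 0.0, 0.0, -0.0]
force: [-0.2, 0.0, 0.2]
finger_gap: 0.25
gripper_force: 27.0
```

send_rows(
  commands="15 0 0 .03 0;15 0 0 0 0",
)

```text
t: 17.13
tcp_pos: [0.5101, 0.2977, 0.0166]
tool_rot: [1.0, 0.0, 0.0, -0.0]
force: [-0.0, -0.4, 5.4]
finger_gap: 0.25
gripper_force: 27.5
```

Contact again. Release and go to the second ivory.

send_rows(
  commands="26 0 0 0 0;32 0 0 0 0;36 0 0 0 0;36 0 0 -.3 0;36 0 0 -.6 0;36 0 0 -.8 0;36 0 0 -.8 0;36 0 0 -.6 0;36 -.14 1 0 0;36 -.14 1 0 0;36 -.14 1 0 0;36 -.14 1 0 0;36 -.14 1 0 0;36 -.14 1 0 0;36 -.14 1 0 0;36 -.14 1 0 0;36 -.14 1 0 0;36 -.14 1 0 0;36 -.14 1 0 0;36 -.14 1 0 0",
)

```text
t: 18.8
tcp_pos: [0.4765, 0.0566, 0.0786]
tool_rot: [1.0, 0.0, 0.001, 0.0]
force: [0.4, 0.4, 0.3]
finger_gap: 0.42
gripper_force: 0.0
```

send_rows(
  commands="40 -.14 1 0 0;40 -.14 1 0 0;40 -.14 1 0 0;40 -.14 1 0 0;40 -.14 1 0 0;40 -.14 1 0 0;40 -.14 1 0 0;40 -.14 1 0 -.4;40 0 1 0 0;40 0 0 0 0;40 0 0 0 0",
)

```text
t: 19.72
tcp_pos: [0.455, -0.1235, 0.0784]
tool_rot: [1.0, 0.013, 0.001, 0.0]
force: [-0.0, 0.9, 0.0]
finger_gap: 0.469
gripper_force: 0.0
```

```bash
python3 to.py .4544 -.1223 .0145 1.5
```

```text
t 19.7167 tcp [ 0.455  -0.1235  0.0784] yaw 1.47 gap 40.1 F [-0.   0.9  0. ] q6 1.04
now frame [-0.03 -0.06  3.19] spin -0.01 after-spin frame [-0.03 -0.06  3.19]
```

send_rows(
  commands="36 -.03 -.06 .6 0;36 0 0 .6 0;36 0 0 .6 0;36 0 0 .6 0;36 0 0 .5 0;36 0 0 .29 0;36 0 0 0 0;36 0 0 0 0;15 0 0 0 0;15 0 0 0 0;15 0 0 0 0;15 0 0 0 0;15 0 0 0 0;15 0 0 0 0",
  grip_force=25,
)

```text
t: 20.88
tcp_pos: [0.4542, -0.1214, 0.0145]
tool_rot: [1.0, 0.014, 0.001, 0.0]
force: [0.1, 0.5, 5.8]
finger_gap: 0.25
gripper_force: 26.8
```

send_rows(
  commands="15 0 0 -.4 0;15 0 0 -.6 .4;15 0 0 -.8 0;15 0 0 -.8 0;15 0 0 -.5 0;15 0 -.5 0 0;15 0 -1 0 0;15 0 -1 0 0;15 .05 -1 0 0;15 .05 -1 0 0;15 .05 -1 0 0;15 .05 -1 0 0;15 .05 -1 0 0;15 .05 -1 0 0;15 .05 -1 0 0;15 .05 -1 0 0;15 .05 -1 0 0;15 .05 -1 0 0;15 .05 -1 0 0;15 .05 -1 0 0",
)

```text
t: 22.55
tcp_pos: [0.4646, 0.1702, 0.0753]
tool_rot: [1.0, 0.0, -0.001, 0.0]
force: [-0.6, 0.2, 0.5]
finger_gap: 0.252
gripper_force: 26.0
```

send_rows(
  commands="15 0 -1 0 0;15 0 -1 0 0;15 0 -1 0 0;15 0 -1 0 0;15 0 -1 0 0;15 0 -1 0 0;15 0 -.6 0 0;15 0 0 0 0;15 0 0 0 0",
)

```text
t: 23.3
tcp_pos: [0.4649, 0.3009, 0.0754]
tool_rot: [1.0, 0.001, -0.001, 0.0]
force: [0.1, -0.4, -0.4]
finger_gap: 0.247
gripper_force: 26.0
```

```bash
python3 to.py .465 .299 .0165 0
```

```text
t 23.3 tcp [0.4649 0.3009 0.0754] yaw 0.11 gap 21.1 F [ 0.1 -0.4 -0.4] q6 1.94
now frame [0.01 0.09 2.95] spin 0.03 after-spin frame [0.01 0.09 2.95]
```

send_rows(
  commands="15 0 .09 .6 0;15 0 0 .6 0;15 0 0 .6 0;15 0 0 .5 0;15 0 0 .3 0;15 0 0 .15 0;15 0 0 .1 0;15 0 0 .05 0;15 0 0 0 0;15 0 0 0 0",
)

```text
t: 24.13
tcp_pos: [0.4661, 0.2991, 0.0183]
tool_rot: [1.0, 0.0, 0.0, -0.0]
force: [-0.3, 0.3, -0.1]
finger_gap: 0.249
gripper_force: 26.0
```

send_rows(
  commands="15 0 0 .03 0;15 0 0 .03 0;15 0 0 .03 0;15 0 0 0 0",
)

```text
t: 24.47
tcp_pos: [0.466, 0.299, 0.0165]
tool_rot: [1.0, 0.0, 0.0, -0.0]
force: [-0.6, -0.7, 3.1]
finger_gap: 0.245
gripper_force: 26.3
```

Contact. Release and go to the milk dome. I will grip it at yaw 68° so the fingers keep clear of the rim.

send_rows(
  commands="26 0 0 0 0;32 0 0 0 0;36 0 0 0 0;36 0 0 -.3 0;36 0 0 -.6 0;36 0 0 -.8 0;36 0 0 -.8 0;36 0 0 -.6 0;36 -.08 1 0 0;36 -.08 1 0 0;36 -.08 1 0 0;36 -.08 1 0 0;36 -.08 1 0 0;36 -.08 1 0 0;36 -.08 1 0 0;36 -.08 1 0 0;36 -.08 1 0 0;36 -.08 1 0 0;36 -.08 1 0 0;36 0 1 0 0",
)

```text
t: 26.13
tcp_pos: [0.4481, 0.058, 0.0791]
tool_rot: [1.0, 0.0, 0.0, 0.0]
force: [0.4, 0.1, -0.7]
finger_gap: 0.42
gripper_force: 0.0
```

send_rows(
  commands="40 0 1 0 0;40 0 1 0 0;40 0 1 0 0;40 0 1 0 0;40 0 1 0 0;40 0 .15 0 -1;40 0 0 0 -1;40 0 0 0 -1;40 0 0 0 -1;40 0 0 0 -1;40 0 0 0 -1;40 0 0 0 -1;40 0 0 0 -1;40 0 0 0 -1;40 0 0 0 -1;40 0 0 0 -1;40 0 0 0 -1;40 0 0 0 -1;40 0 0 0 -1;40 0 0 0 -1",
)

```text
t: 27.8
tcp_pos: [0.4487, -0.0442, 0.0791]
tool_rot: [0.865, 0.502, 0.0, 0.001]
force: [0.4, 0.8, -0.1]
finger_gap: 0.466
gripper_force: 0.0
```

send_rows(
  commands="40 0 0 0 -1;40 0 0 0 -1;40 0 0 0 0;40 0 0 0 0",
)

```text
t: 28.13
tcp_pos: [0.4486, -0.0442, 0.0789]
tool_rot: [0.829, 0.559, 0.0, 0.001]
force: [0.2, 0.0, 0.8]
finger_gap: 0.466
gripper_force: 0.0
```

```bash
python3 to.py .448 -.044 .0135 68; python3 - <<'E'
from meas import *
d=cams.snapshot('top'); cv2.imwrite('pics/t2.png',cv2.resize(d['pixels'][180:305,155:500],None,fx=2.3,fy=2.3)[:,:,::-1])
for o in measure(d):
    if o[0]in('ivory',) : print(*o)
E
```

```text
t 28.1333 tcp [ 0.4486 -0.0442  0.0789] yaw 67.91 gap 39.8 F [0.2 0.  0.8] q6 0.04
now frame [-0.   -0.04  3.27] spin -0.02 after-spin frame [-0.   -0.04  3.27]
ivory [0.5517 0.3   ] 3617 yaw21.5 0.0207 0.0211
ivory [0.51   0.2994] 3564 yaw1.4 0.0199 0.0202
ivory [0.4664 0.3007] 3383 yaw1.5 0.0202 0.0195
ivory [0.423  0.2994] 3432 yaw68.1 0.02 0.0206
```

View pics/t2.png

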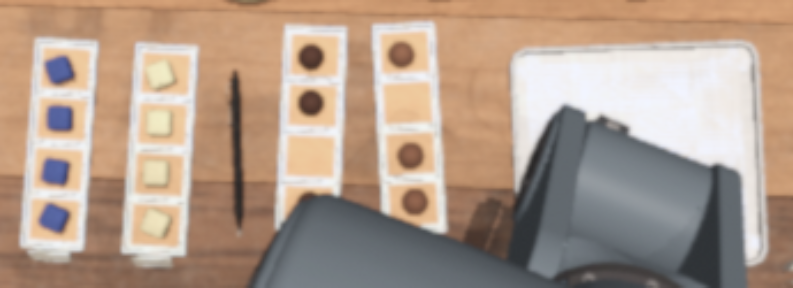

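Both ivory cubes are centred in their compartments (crop 158,123 and 155,172). Now I grasp the milk dome.

send_rows(
  commands="40 0 -.04 .6 0;40 0 0 .6 0;40 0 0 .6 0;40 0 0 .6 0;40 0 0 .5 0;40 0 0 .37 0;40 0 0 0 0;40 0 0 0 0;15 0 0 0 0;15 0 0 0 0;15 0 0 0 0;15 0 0 0 0;15 0 0 0 0;15 0 0 0 0",
  grip_force=25,
)

```text
t: 29.35
tcp_pos: [0.4478, -0.0439, 0.0132]
tool_rot: [0.829, 0.559, 0.0, 0.0]
force: [-0.5, 0.2, 5.6]
finger_gap: 0.242
gripper_force: 25.0
```

send_rows(
  commands="15 0 0 -.2 0;15 0 0 -.3 0;15 0 0 -.4 0;15 0 0 -.4 1;15 0 0 -.4 1;15 0 0 -.4 1;15 0 0 -.4 1;15 0 0 -.4 1;15 0 0 -.3 1;15 0 0 0 1;15 0 0 0 1;15 0 0 0 1;15 0 0 0 1;15 0 0 0 1;15 0 0 0 1;15 0 0 0 1;15 0 0 0 1;15 0 0 0 1;15 0 0 0 1;15 0 0 0 0",
)

```text
t: 31.02
tcp_pos: [0.4476, -0.0438, 0.0773]
tool_rot: [0.999, 0.034, 0.0, 0.0]
force: [-0.4, 0.2, -1.7]
finger_gap: 0.242
gripper_force: 24.2
```

```bash
python3 to.py .533 .085 .0155 4; python3 - <<'E'
from h import *
d=cams.snapshot('scene'); c=d['pixels'][180:390,300:540]; cv2.imwrite('pics/g2.png',cv2.resize(c,None,fx=2.8,fy=2.8,interpolation=cv2.INTER_CUBIC)[:,:,::-1])
E
```

```text
t 31.0167 tcp [ 0.4476 -0.0438  0.0773] yaw 3.95 gap 20.7 F [-0.4  0.2 -1.7] q6 1.15
now frame [ 4.7  -6.13  3.09] spin -0.01 after-spin frame [ 4.71 -6.13  3.09]
```

View pics/g2.png

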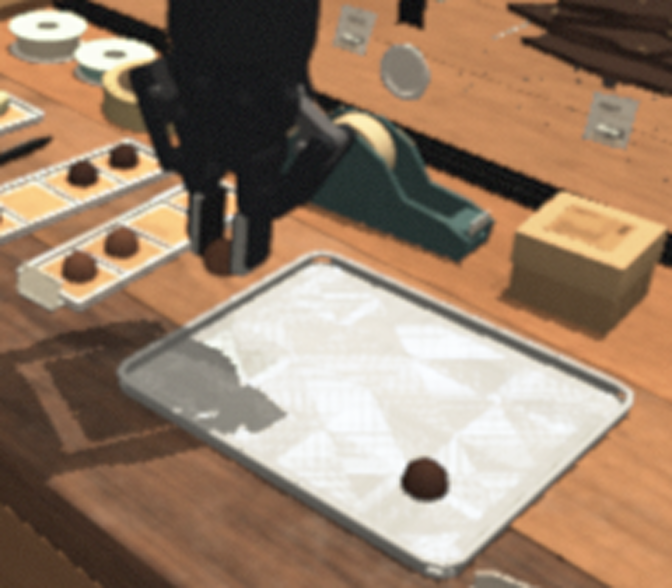

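The milk dome is held upright between the pads (crop 220,255).

send_rows(
  commands="15 .3 -.4 0 0;15 .7 -.9 0 0;15 .7 -.9 0 0;15 .7 -.9 0 0;15 .7 -.9 0 0;15 .7 -.9 0 0;15 .5 -.8 0 0;15 .1 -.43 0 0;15 0 0 0 0;15 0 0 .4 0;15 0 0 .5 0;15 0 0 .5 0;15 0 0 .5 0;15 0 0 .4 0;15 0 0 .3 0;15 0 0 .2 0;15 0 0 .1 0;15 0 0 .05 0;15 0 0 0 0;15 0 0 0 0",
)

```text
t: 32.73
tcp_pos: [0.527, 0.0847, 0.018]
tool_rot: [0.999, 0.035, 0.0, 0.0]
force: [-0.2, -0.1, -0.3]
finger_gap: 0.241
gripper_force: 24.2
```

```bash
python3 to.py .533 .085 .0152 4
```

```text
t 32.7333 tcp [0.527  0.0847 0.018 ] yaw 4.02 gap 20.6 F [-0.2 -0.1 -0.3] q6 1.45
now frame [0.3  0.01 0.14] spin 0.0 after-spin frame [0.3  0.01 0.14]
```

send_rows(
  commands="15 .15 0 0 0;15 .15 0 0 0;15 0 0 .05 0;15 0 0 .03 0;15 0 0 .03 0;15 0 0 .03 0;15 0 0 0 0",
)

```text
t: 33.32
tcp_pos: [0.5327, 0.0851, 0.0152]
tool_rot: [0.999, 0.035, 0.0, -0.0]
force: [-0.0, -0.1, 3.1]
finger_gap: 0.238
gripper_force: 24.8
```

send_rows(
  commands="26 0 0 0 0;32 0 0 0 0;36 0 0 0 0;36 0 0 -.3 0;36 0 0 -.6 0;36 0 0 -.8 0;36 0 0 -.8 0;36 0 0 -.7 0;36 -.4 1 0 0;36 -.4 1 0 0;36 -.4 1 0 0;36 -.4 1 0 0;36 -.4 1 0 0;36 -.4 1 0 0;36 -.4 1 0 0;36 -.4 1 0 0;36 -.4 1 0 0;36 -.4 1 0 0;36 -.4 1 0 0;36 -.4 1 0 0",
)

```text
t: 34.98
tcp_pos: [0.4536, -0.1621, 0.0799]
tool_rot: [0.999, 0.035, 0.0, 0.0]
force: [-0.4, -0.8, 0.1]
finger_gap: 0.421
gripper_force: 0.0
```

send_rows(
  commands="40 -.3 .87 0 0;40 0 0 0 -1;40 0 0 0 -1;40 0 0 0 -1;40 0 0 0 -1;40 0 0 0 -1;40 0 0 0 -1;40 0 0 0 -1;40 0 0 0 -1;40 0 0 0 -1;40 0 0 0 -1;40 0 0 0 -1;40 0 0 0 -1;40 0 0 0 -1;40 0 0 0 -1;40 0 0 0 0;40 0 0 0 0",
)

```text
t: 36.4
tcp_pos: [0.4492, -0.1789, 0.0796]
tool_rot: [0.866, 0.499, 0.0, 0.0]
force: [-0.7, -0.3, 0.6]
finger_gap: 0.463
gripper_force: 0.0
```

```bash
python3 to.py .449 -.179 .0135 60
```

```text
t 36.4 tcp [ 0.4492 -0.1789  0.0796] yaw 59.92 gap 39.6 F [-0.7 -0.3  0.6] q6 -0.09
now frame [-0.01 -0.01  3.31] spin -0.02 after-spin frame [-0.01 -0.01  3.31]
```

send_rows(
  commands="40 0 0 .6 0;40 0 0 .6 0;40 0 0 .6 0;40 0 0 .6 0;40 0 0 .5 0;40 0 0 .4 0;40 0 0 0 0;40 0 0 0 0;15 0 0 0 0;15 0 0 0 0;15 0 0 0 0;15 0 0 0 0;15 0 0 0 0;15 0 0 0 0",
  grip_force=25,
)

```text
t: 37.57
tcp_pos: [0.4494, -0.179, 0.0134]
tool_rot: [0.866, 0.5, 0.0, 0.001]
force: [-0.8, 0.4, 5.3]
finger_gap: 0.235
gripper_force: 24.8
```

send_rows(
  commands="15 0 0 -.2 0;15 0 0 -.3 0;15 0 0 -.4 0;15 0 0 -.4 1;15 0 0 -.4 1;15 0 0 -.4 1;15 0 0 -.4 1;15 0 0 -.4 1;15 0 0 -.3 1;15 0 0 0 1;15 0 0 0 1;15 0 0 0 1;15 0 0 0 1;15 0 0 0 1;15 0 0 0 1;15 0 0 0 1;15 0 0 0 1;15 0 0 0 1;15 0 -.5 0 0",
)

```text
t: 39.15
tcp_pos: [0.4499, -0.1702, 0.0776]
tool_rot: [1.0, -0.001, 0.001, 0.001]
force: [1.1, -0.2, 1.4]
finger_gap: 0.243
gripper_force: 24.1
```

send_rows(
  commands="15 .1 -1 0 0;15 .1 -1 0 0;15 .1 -1 0 0;15 .1 -1 0 0;15 .1 -1 0 0;15 .1 -1 0 0;15 .1 -1 0 0;15 .1 -1 0 0;15 .1 -1 0 0;15 .1 -1 0 0;15 .1 -1 0 0;15 .1 -1 0 0;15 .1 -1 0 0;15 .1 -1 0 0;15 .1 -1 0 0;15 .1 -1 0 0;15 .1 -.8 0 0;15 0 0 0 0;15 0 0 0 0",
)

```text
t: 40.73
tcp_pos: [0.4822, 0.1682, 0.0772]
tool_rot: [1.0, 0.002, -0.0, 0.0]
force: [0.1, 0.3, 0.4]
finger_gap: 0.238
gripper_force: 24.1
```

```bash
python3 to.py .484 .168 .0153 -1
```

```text
t 40.7333 tcp [0.4822 0.1682 0.0772] yaw 0.23 gap 20.3 F [0.1 0.3 0.4] q6 1.68
now frame [0.09 0.01 3.09] spin 0.31 after-spin frame [0.09 0.01 3.09]
```

send_rows(
  commands="15 .09 0 .4 0;15 0 0 .5 0;15 0 0 .5 0;15 0 0 .5 0;15 0 0 .4 0;15 0 0 .3 0;15 0 0 .2 0;15 0 0 .1 0;15 0 0 .05 0;15 0 0 .03 0;15 0 0 .03 0;15 0 0 .03 0;15 0 0 0 0",
)

```text
t: 41.82
tcp_pos: [0.4849, 0.1673, 0.0163]
tool_rot: [1.0, 0.0, 0.0, -0.0]
force: [-0.5, 0.2, -0.5]
finger_gap: 0.236
gripper_force: 24.1
```

send_rows(
  commands="15 0 0 .03 0;15 0 0 .03 0;15 0 0 0 0",
)

```text
t: 42.07
tcp_pos: [0.4849, 0.1672, 0.0154]
tool_rot: [1.0, 0.0, 0.0, -0.0]
force: [-0.4, -0.3, 4.0]
finger_gap: 0.235
gripper_force: 24.8
```

Contact. Release, lift high and move the arm to the right so the trays can be seen.

send_rows(
  commands="26 0 0 0 0;32 0 0 0 0;36 0 0 0 0;36 0 0 -.3 0;36 0 0 -.6 0;36 0 0 -.8 0;36 0 0 -.8 0;36 0 0 -.7 0;36 0 1 -.3 0;36 0 1 -.3 0;36 0 1 -.3 0;36 0 1 -.3 0;36 0 1 -.3 0;36 0 1 -.3 0;36 0 1 -.3 0;36 0 1 -.3 0;36 0 1 -.3 0;36 0 1 0 0;36 0 1 0 0;36 0 1 0 0",
)

```text
t: 43.73
tcp_pos: [0.4846, -0.0737, 0.1334]
tool_rot: [1.0, 0.0, 0.0, 0.0]
force: [0.5, -0.5, -0.7]
finger_gap: 0.421
gripper_force: 0.0
```

send_rows(
  commands="36 0 1 0 0;36 0 1 0 0;36 0 1 0 0;36 0 1 0 0;36 0 1 0 0;36 0 1 0 0;36 0 1 0 0;36 0 1 0 0;36 0 1 0 0;36 0 1 0 0;36 0 1 0 0;36 0 1 0 0;36 0 1 0 0;36 0 1 0 0;36 0 0 0 0;36 0 0 0 0",
)

```text
t: 45.07
tcp_pos: [0.4845, -0.3533, 0.1329]
tool_rot: [1.0, -0.001, -0.0, -0.0]
force: [-0.8, 0.4, 0.9]
finger_gap: 0.418
gripper_force: 0.0
```

```bash
python3 - <<'E'
from h import *
a=cams.snapshot('top')['pixels'][180:305,155:375]; b=cams.snapshot('scene')['pixels'][190:310,200:420]
cv2.imwrite('pics/fin.png',cv2.resize(np.vstack([a,b]),None,fx=2.4,fy=2.4,interpolation=cv2.INTER_CUBIC)[:,:,::-1])
E
```

```text
(no output)
```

View pics/fin.png

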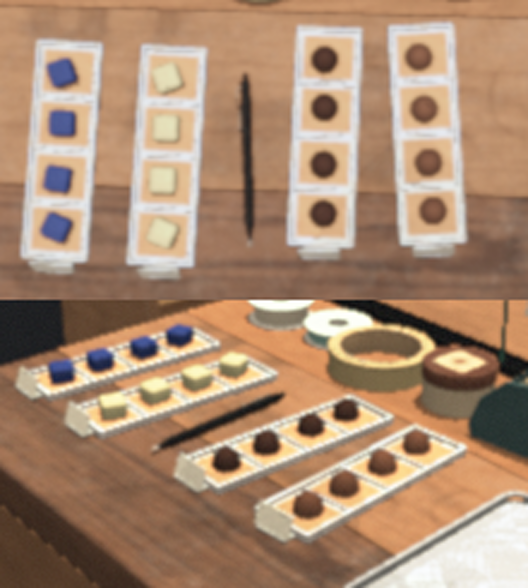

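All four rows are complete, with every praline upright and centred: the last dark dome is at (324,164) and the milk dome at (424,109) in the picture.

```bash
python3 -c "from station import sign_off; print(sign_off())"
```

```text
the job is handed in; nothing more can be done
None
```

All five pralines are back in compartments of their own kind, upright and near the middle, and I handed the job in at about 45 s of robot time.

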